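# Push the display carton home into the counter corner

## Task

Push the open cardboard carton of chocolate bars along the counter into the corner made by the aluminium rail and the yellow stop block: one long side flat against the rail and one end up against the block. Only push it, do not lift or tip it, leave everything else on the counter where it stands, and finish clear of the carton.

Things in the scene. Friction and masses are not known exactly. Their poses are not given: they have to be found in the camera images.
- carton: Loose cardboard display carton packed with red, blue and orange bars (a solid filling), red panels on its long sides; 120 mm along its own x, 160 mm along its own y, 64 mm high; about 0.6 kg, slides on the counter. Origin: centre of its underside. It starts in front of the rail (on the robot's side), long sides turned up to about 20 degrees from the rail.
- rail: Low straight aluminium rail fixed to the counter, 600 mm long (its y), 12 mm thick, 35 mm high, roughly across the robot's view and turned up to about 9 degrees. Origin: at counter level, middle of its front face (the face towards the robot, which the carton goes against); its x points away from the robot, square to the rail, so the front face is x = 0 and the carton lies at negative x. Three feet 6 mm high stand behind it only.
- stop: Yellow stop block fixed to the counter in front of the rail and square to it, near the rail's left or right end (260 mm from the middle; which end varies): 110 mm along its x (square to the rail), 24 mm along its y (along the rail), 45 mm high. Origin: centre of its underside. The carton's end goes against its face that looks to the middle of the rail.
- dish: Bystander: loose black coin dish, 90 mm across, 20 mm high, in front of the rail near the end that has no stop block. Origin: centre of underside.
- jug: Bystander: cream juice jug with green cap, 104 mm across, 236 mm high. Origin: centre of underside.
- milk: Bystander: white bottle, 64 mm across, 170 mm high. Origin: centre of underside.
- can: Bystander: green can, 66 mm across, 110 mm high. Origin: centre of underside.
- jar: Bystander: amber jar with red lid, 70 mm across, 100 mm high. Origin: centre of underside.
- stapler: Bystander: blue and black stapler, 140 mm (its x) by 32 mm, 40 mm high. Origin: centre of underside.
- tape: Bystander: roll of tan tape lying flat, 84 mm across, 25 mm high. Origin: centre of underside.
Mind the look-alikes: they are no part of the job. Leave any purple look-alike of the carton alone.

How it is judged:
By the outcome, as a careful person would: the job done as asked, in the order asked, and still so for the second after the job is handed in, with the robot touching nothing.
It also fails if it takes over 58 s, if anything falls off the work surface, if the arm or the gripper's body presses on something with over 40 N, if the wrist force passes 120 N, or if a joint passes its speed limit or range.

## Robot

A 6-joint arm with a two-finger parallel gripper is mounted at the origin on the work surface. World frame = base frame: x ahead of the robot, y to its left, z up, the work surface at z = 0. Lengths are in mm, angles in rad, forces in N, time in s.
With the tool pointing down it reaches from about 350 to 875 mm from the base axis. Payload 4.2 kg.
Tool frame: the origin (TCP) lies on the centre line of the jaws, within the pads' length; the fingertips stand 25 mm ahead of it and the grasp point (between the pads) lies 6 mm ahead of it; z points along the fingers, y is the line along which they close (so a half turn about z gives the same grasp; the last joint's range is limited). The gripper opens to 87 mm and grips with 3 to 60 N. Pads are 19 mm wide; open, the fingers measure 117 mm over their backs; the gripper's body (75 mm by 190 mm) begins 51 mm behind the grasp point.
Start: joints at [1.501, 0.385, 0.008, 0, -1.194, -0.259], TCP at [201.785, 591.508, 247.55] pointing down, gripper open.
Joint ranges: [-3.14, 3.14], [-1.21, 2.06], [-1.07, 1.41], [-3.16, 2.05], [-2.99, -0.16], [-3.1, 3.1]. Speed limits (rad/s): [2.79, 2.79, 3.14, 3.14, 3.14, 3.14].

## Interface

Orientations are given as a 3x3 rotation matrix whose columns are the frame's x, y, z axes.
In Python, from station import bot gives the robot as it stands. The module is installed in compiled form; this text tells all that it offers.
- The arm moves only by the tool step_arm, never from a script. Its argument "moves" is text: rows parted by semicolons, each of 7 numbers parted by spaces: the shift along the tool's x, y, z in m, then the turn, a rotation vector about the tool's x, y, z in degrees, then the closure, from -1 (fully open) to 1 (shut). A call has 1 to 5 rows; each row shifts and turns the commanded pose from where the row before left it, along the tool's axes as they then stand; what a row does not reach is not made up. A row lasts 1/12 s, in which the tool goes at most 41.7 mm and 7.16 degrees, less where a joint would pass 70% of its speed; a pose out of reach is approached as far as the arm can. A call is refused whole if a number of a shift passes 0.0417 or a number of a turn 7.16, either way. A call with a gripper value outside its range is refused whole. The fingers move at their own pace and stop on an object; the grip force is fixed at half the most. Time passes only in rows, so rows that do not move let the fingers close. It gives the time, the measured TCP pose, the force, the opening and the grip force at its end, in the units of the state.
- bot.get_obs(): the state, without advancing time (a new reading comes with each control period).
- bot.capture(name): name is "side" or "top" or "wrist"; returns a dict with "frame" (480x640x3 uint8, red, green, blue), "K" (3x3 intrinsics, pixels), "view" (4x4, takes a point from world to camera coordinates); the wrist camera has in their place "T_tool_cam" (4x4, takes a point from camera to tool coordinates, whose origin is the TCP and whose axes are the flange's). Camera axes: x right, y up, looking along -z (the intrinsics and any distortion apply to the point x, -y, -z); pixel columns grow to the right and rows downward; lengths in mm; the calibration is good to about 2 mm. A picture is of the moment at which its call begins: read the wrist's pose just before it. There is no depth.
- bot.close_job(): hands the job in; it is judged then, once.
The state is a dict: "clock": time; "joint_pos": joint angles; "qvel": joint speeds; "tau": joint torques, N m; "tool_pos": TCP position; "tool_rot": TCP orientation; "wrist_force": force on the tool from outside, world axes, zero at the start; "moment": the same for the moment, N m; "gripper_width": opening from 0.0 (shut) to 1.0 (fully open); "gripper_force": force on a finger pad.
Only numpy, scipy, OpenCV 4.12 (cv2) and the standard library are available. Lean on these libraries where they do the work, as an engineer would, in place of code of your own. Each camera call takes 0.05 s, during which the arm holds its last target. There are 200 camera calls.

## Working session

There is one attempt and no reset: what is moved stays moved. The work goes in short steps, Python scripts to look and compute and a tool call to move; the robot and the scene stay as the last step left them, time stands still between calls to the robot, and variables do not carry over. Pictures are saved under pics/ and viewed, at most 10 in all, crops included, and the job is handed in when it is done.

Besides the shell and the picture viewer there is one more tool, called after "Request:" as name(argument=value, ...), one argument or row to a line, values as JSON. step_arm: Moves the arm, as the interface text tells. Its arguments: {"type":"object","properties":{"moves":{"type":"string"}},"required":["moves"]}

```bash
mkdir -p pics
cat > h.py <<'E'
import numpy as np, cv2
from station import bot
def cap(n,f):
    d=bot.capture(n); cv2.imwrite('pics/'+f,d['frame'][:,:,::-1]); return d
def ray(d,uv,z):
    K=np.array(d['K']);V=np.array(d['view']);R=V[:3,:3];t=V[:3,3]
    c=-R.T@t
    p=np.linalg.inv(K)@np.array([uv[0],uv[1],1.]); v=R.T@np.array([p[0],-p[1],-p[2]])
    return c+v*(z-c[2])/v[2]
E
python3 - <<'E'
from h import *
import pickle
for n in('top','side'):
    d=cap(n,n+'0.png');pickle.dump(d,open(n+'.pkl','wb'));print({k:np.round(v,3).tolist() for k,v in d.items() if k!='frame'})
o=bot.get_obs();print(o['clock'],o['tool_pos'],np.round(o['tool_rot'],3))
E
```

```text
{'K': [[592.96, 0.0, 320.34], [0.0, 592.96, 235.07], [0.0, 0.0, 1.0]], 'view': [[0.004, -1.0, 0.015, -16.516], [0.991, 0.006, 0.133, -461.54], [-0.133, 0.015, 0.991, -1623.195], [0.0, 0.0, 0.0, 1.0]]}
{'K': [[515.632, 0.0, 309.443], [0.0, 515.632, 235.607], [0.0, 0.0, 1.0]], 'view': [[0.914, -0.405, 0.016, -385.622], [0.272, 0.643, 0.716, -154.434], [-0.3, -0.65, 0.698, -1277.659], [0.0, 0.0, 0.0, 1.0]]}
0.1 [201.65584019 591.05282175 246.58099538] [[ 0.946 -0.323 -0.001]
 [-0.323 -0.946 -0.002]
 [ 0.     0.002 -1.   ]]
```

View pics/top0.png

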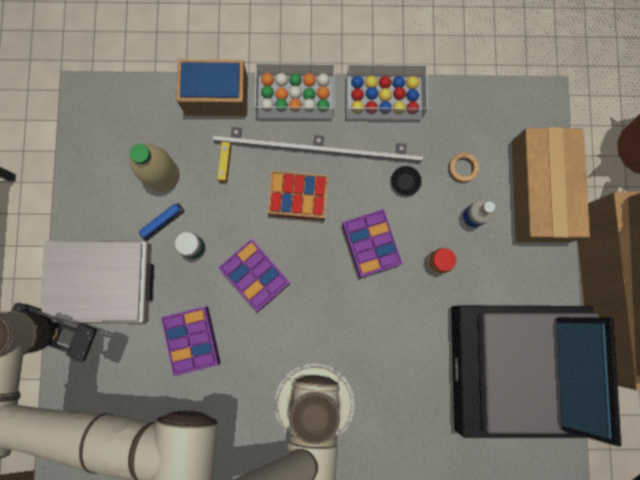

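View pics/side0.png

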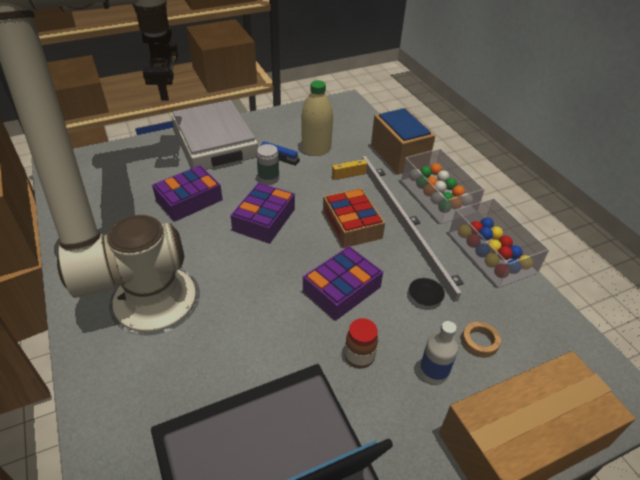

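The top view shows the carton at about (298,195). The rail runs from (213,138) to (422,160), the stop is at its left end (224,161), and the dish is at (405,180). One purple look-alike is near (371,243). I'll measure these next.

```bash
cat > m.py <<'E'
from h import *
def measure(d,box=(225,150,345,232),show=True):
    f=d['frame'];hsv=cv2.cvtColor(f,cv2.COLOR_RGB2HSV)
    def comp(m,x0,y0,x1,y1):
        k=np.zeros_like(m);k[y0:y1,x0:x1]=m[y0:y1,x0:x1]
        cs,_=cv2.findContours(cv2.morphologyEx(k,cv2.MORPH_CLOSE,np.ones((5,5))),0,2)
        return max(cs,key=cv2.contourArea)
    out={}
    m=cv2.inRange(hsv,(20,130,90),(35,255,255)); s=comp(m,205,125,245,195)
    out['stop']=np.array([ray(d,p,45)[:2] for p in cv2.boxPoints(cv2.minAreaRect(s))])
    m=cv2.inRange(hsv,(0,90,50),(20,255,255))|cv2.inRange(hsv,(165,90,50),(180,255,255))|cv2.inRange(hsv,(100,120,40),(130,255,255))
    x0,y0,x1,y1=box; c=comp(m,x0,y0,x1,y1)
    out['carton']=np.array([ray(d,p,64)[:2] for p in cv2.boxPoints(cv2.minAreaRect(c))])
    # rail: bright low-saturation pixels in thin strip
    g=cv2.cvtColor(f,cv2.COLOR_RGB2GRAY); pts=[]
    for u in range(235,415,3):
        v0=138+(u-213)*22/209
        col=g[int(v0)-7:int(v0)+9,u].astype(float); i=col.argmax(); 
        w=np.clip(col-np.median(col)-15,0,None); w[np.abs(np.arange(len(w))-i)>4]=0
        if w.sum()>0: pts.append(ray(d,(u,int(v0)-7+(w*np.arange(len(w))).sum()/w.sum()),35)[:2])
    pts=np.array(pts); vx,vy,px,py=cv2.fitLine(pts.astype(np.float32),cv2.DIST_HUBER,0,.01,.01).ravel()
    out['rail']=(np.array([px,py]),np.array([vx,vy]))
    return out
E
python3 - <<'E'
from m import *
import pickle
d=pickle.load(open('top.pkl','rb'));o=measure(d)
for k in('stop','carton'):
    p=o[k];e=np.diff(np.vstack([p,p[:1]]),axis=0)
    print(k,p.round(1).tolist(),'c',p.mean(0).round(1),'L',np.linalg.norm(e,axis=1).round(1),'ang',np.degrees(np.arctan2(e[:,1],e[:,0])).round(1))
p,v=o['rail'];v=v*np.sign(v[1]);n=np.array([v[1],-v[0]]);print('rail',p,v,'ang of x',np.degrees(np.arctan2(n[1],n[0])))
for a,uv,z in(('railL',(213,138),35),('railR',(422,160),35),('dish',(405,181),15),('purple',(371,240),60),('purpletop',(380,211),60),('purpleL',(344,224),60),('p2',(254,275),60),('p2top',(247,241),60),('p2r',(289,284),60)): print(a,ray(d,uv,z)[:2].round())
for q in o['carton']: print('carton corner in rail frame',((q-p)@n).round(1),((q-p)@v).round(1))
for q in o['stop']: print('stop in rail',((q-p)@n).round(1),((q-p)@v).round(1))
b=d['frame'][130:235,200:345,::-1];cv2.imwrite('pics/crop.png',cv2.resize(b,None,fx=5,fy=5,interpolation=2))
E
```

```text
stop [[614.1, 275.7], [725.2, 264.6], [722.0, 239.6], [611.0, 251.0]] c [668.1 257.7] L [111.6  25.2 111.6  24.9] ang [ -5.7 -97.2 174.2  82.8]
carton [[510.9, 132.5], [636.7, 123.9], [624.1, -34.1], [498.4, -23.9]] c [567.6  49.6] L [126.1 158.5 126.1 156.9] ang [ -3.9 -94.6 175.4  85.4]
rail [710.6791  -21.55849] [0.09278174 0.9956865 ] ang of x -5.3236585
railL [737. 291.]
railR [ 678. -302.]
dish [ 621. -256.]
purple [ 445. -153.]
purpletop [ 526. -178.]
purpleL [489. -79.]
p2 [347. 166.]
p2top [440. 186.]
p2r [324.  70.]
carton corner in rail frame -213.2 134.9
carton corner in rail frame -87.1 138.0
carton corner in rail frame -85.0 -20.5
carton corner in rail frame -211.1 -22.0
stop in rail -123.7 287.1
stop in rail -12.1 286.3
stop in rail -12.9 261.1
stop in rail -124.5 262.1
```

View pics/crop.png

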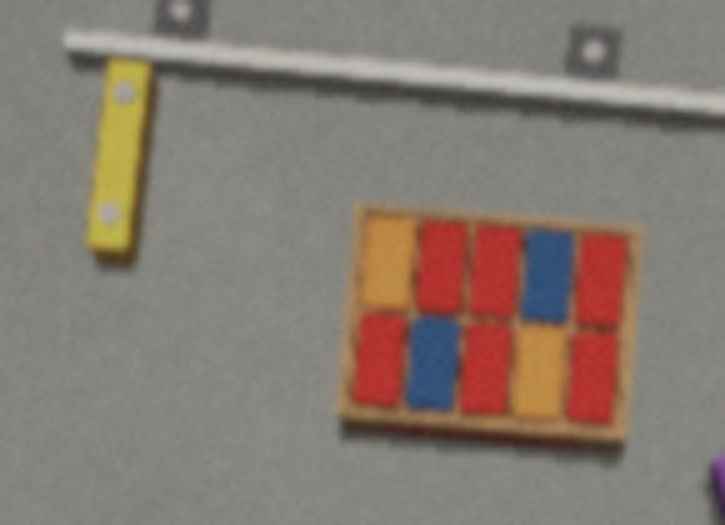

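The carton is nearly parallel to the rail. It is about 80 mm short of the rail and 125 mm short of the stop. I'll push the near long side to the rail first with the open fingers, then push the end to the stop.

```bash
cat > g.py <<'E'
# usage: g.py railx raily z yaw_rel_deg : delta to the target, in tool axes (mm, deg)
import sys; from h import *
from scipy.spatial.transform import Rotation as R
p=np.array([710.68,-21.56]);v=np.array([.09278,.99569]);n=np.array([v[1],-v[0]])
a,b,z,yaw=map(float,sys.argv[1:5])
o=bot.get_obs();T=np.array(o['tool_rot']);P=np.array(o['tool_pos'])
c,s=np.cos(np.radians(yaw)),np.sin(np.radians(yaw))
X=np.r_[c*n+s*v,0];Z=np.array([0,0,-1.]);G=np.c_[X,np.cross(Z,X),Z]
tgt=np.r_[p+a*n+b*v,z]
rv=np.degrees(R.from_matrix(T.T@G).as_rotvec())
print('t',round(o['clock'],2),'rail pos',((P[:2]-p)@n).round(1),((P[:2]-p)@v).round(1),P[2].round(1),'F',np.round(o['wrist_force'],1),'q1,6',np.round(o['joint_pos'],2))
print('shift in tool',(T.T@(tgt-P)).round(1),'turn',rv.round(2),'shift after turn',(G.T@(tgt-P)).round(1))
E
python3 g.py -240 58 200 0
```

```text
t 0.1 rail pos -563.7 562.7 246.6 F [-0.4 -0.3 -0.2] q1,6 [ 1.5   0.39  0.01 -0.   -1.19 -0.26]
shift in tool [432.7 415.   47.4] turn [ 1.100e-01  1.000e-02 -1.353e+01] shift after turn [323.7 504.7  46.6]
```

Request:
step_arm(
  moves="0 0 0 0 0 -6.77 -1; 0 0 0 0 0 -6.77 -1; 0.02 0.0315 0 0 0 0 -1; 0.02 0.0315 0 0 0 0 -1; 0.02 0.0315 0 0 0 0 -1",
)

```text
clock: 0.52
tool_pos: [252.8, 490.5, 246.5]
tool_rot: [[0.996, -0.091, -0.001], [-0.091, -0.996, -0.002], [-0.0, 0.002, -1.0]]
wrist_force: [0.8, -0.4, 0.4]
gripper_width: 0.998
gripper_force: 0.0
```

Request:
step_arm(
  moves="0.02 0.0315 0 0 0 0 -1; 0.02 0.0315 0 0 0 0 -1; 0.02 0.0315 0 0 0 0 -1; 0.02 0.0315 0 0 0 0 -1; 0.02 0.0315 0 0 0 0 -1",
)

```text
clock: 0.93
tool_pos: [338.0, 323.8, 247.3]
tool_rot: [[0.996, -0.092, -0.0], [-0.092, -0.996, -0.0], [-0.0, 0.0, -1.0]]
wrist_force: [2.1, -0.3, 0.4]
gripper_width: 1.001
gripper_force: 0.0
```

Request:
step_arm(
  moves="0.02 0.0315 0 0 0 0 -1; 0.02 0.0315 0 0 0 0 -1; 0.02 0.0315 0 0 0 0 -1; 0.02 0.0315 0 0 0 0 -1; 0.02 0.0315 0 0 0 0 -1",
)

```text
clock: 1.35
tool_pos: [423.0, 157.9, 247.5]
tool_rot: [[0.996, -0.092, -0.0], [-0.092, -0.996, 0.0], [-0.0, -0.0, -1.0]]
wrist_force: [0.7, 0.9, 0.5]
gripper_width: 0.999
gripper_force: 0.0
```

```bash
python3 g.py -240 58 37 0
```

```text
t 1.35 rail pos -303.1 152.0 247.5 F [0.7 0.9 0.5] q1,6 [ 0.72  0.09 -0.39 -0.   -1.09  0.76]
shift in tool [ 63.1  94.  210.5] turn [-0.    0.01  0.05] shift after turn [ 63.1  94.  210.5]
```

Request:
step_arm(
  moves="0.021 0.0313 0 0 0 0 -1; 0.021 0.0313 0 0 0 0 -1; 0.021 0.0313 0 0 0 0 -1; 0 0 0.035 0 0 0 -1; 0 0 0.035 0 0 0 -1",
)

```text
clock: 1.77
tool_pos: [478.8, 58.8, 178.1]
tool_rot: [[0.995, -0.097, 0.005], [-0.097, -0.995, 0.002], [0.005, -0.003, -1.0]]
wrist_force: [-0.2, 1.0, -1.4]
gripper_width: 1.002
gripper_force: 0.0
```

Request:
step_arm(
  moves="0 0 0.035 0 0 0 -1; 0 0 0.025 0 0 0 -1; 0 0 0 0 0 0 -1",
)

```text
clock: 2.02
tool_pos: [473.0, 58.6, 112.5]
tool_rot: [[0.995, -0.094, -0.012], [-0.094, -0.996, -0.004], [-0.011, 0.005, -1.0]]
wrist_force: [-0.6, 0.0, -0.5]
gripper_width: 1.002
gripper_force: 0.0
```

```bash
python3 g.py -240 58 37 0
python3 - <<'E'
from h import *
cap('side','s1.png')
E
```

```text
t 2.02 rail pos -244.1 57.8 112.5 F [-0.6  0.  -0.5] q1,6 [ 0.46  0.29 -0.52 -0.   -0.77  1.01]
shift in tool [ 4.9 -0.7 75.4] turn [ 0.31  0.64 -0.09] shift after turn [ 4.1 -0.2 75.5]
```

View pics/s1.png

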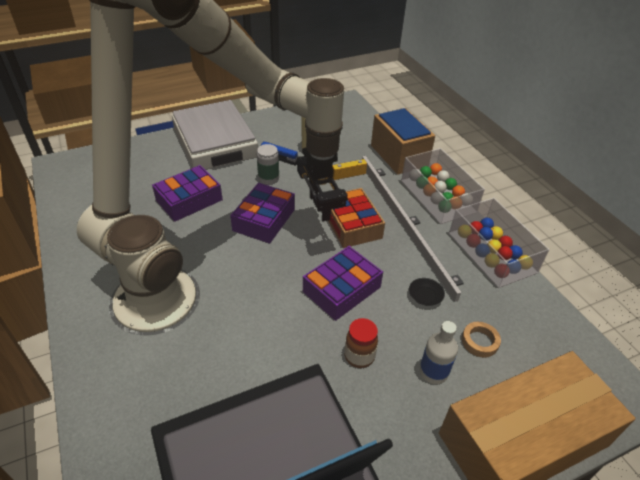

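The side view shows the gripper at (325,190), just behind the carton's near side. I'll back off slightly and descend.

Request:
step_arm(
  moves="-0.005 0 0.015 0 0 0 -1; 0 0 0.025 0 0 0 -1; 0 0 0.02 0 0 0 -1; 0 0 0.015 0 0 0 -1; 0 0 0 0 0 0 -1",
)

```text
clock: 2.48
tool_pos: [471.7, 60.9, 42.0]
tool_rot: [[0.996, -0.092, -0.002], [-0.092, -0.996, -0.001], [-0.002, 0.001, -1.0]]
wrist_force: [-0.5, 0.4, -0.4]
gripper_width: 0.998
gripper_force: 0.0
```

```bash
python3 g.py -240 58 37 0
python3 - <<'E'
from h import *
d=cap('wrist','w1.png'); print(np.round(d['T_tool_cam'],2))
E
```

```text
t 2.48 rail pos -245.6 60.0 42.0 F [-0.5  0.4 -0.4] q1,6 [ 0.47  0.41 -0.6  -0.   -0.57  1.01]
shift in tool [5.6 2.  4.9] turn [0.07 0.11 0.04] shift after turn [5.6 2.  5. ]
[[  -0.      0.95    0.31   85.15]
 [   1.     -0.      0.      0.76]
 [   0.      0.31   -0.95 -136.8 ]
 [   0.      0.      0.      1.  ]]
```

View pics/w1.png

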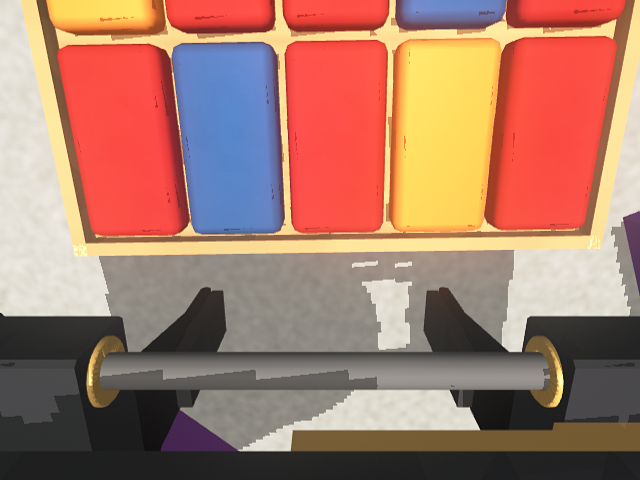

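The wrist view shows the carton's near edge at row 245, almost level, with its centre at column 338. The fingers are at columns 200 and 440, so the push is square.

Request:
step_arm(
  moves="0.01 0.003 0.005 0 0 0 -1; 0.01 0 0 0 0 0 -1; 0.01 0 0 0 0 0 -1; 0.01 0 0 0 0 0 -1; 0.01 0 0 0 0 0 -1",
)

```text
clock: 2.95
tool_pos: [520.8, 52.6, 38.0]
tool_rot: [[0.996, -0.094, -0.004], [-0.094, -0.996, -0.001], [-0.004, 0.001, -1.0]]
wrist_force: [-6.5, 0.7, 3.9]
gripper_width: 1.0
gripper_force: 3.1
```

Request:
step_arm(
  moves="0.01 0 0 0 0 0 -1; 0.01 0 0 0 0 0 -1; 0.01 0 0 0 0 0 -1; 0.01 0 0 0 0 0 -1; 0 0 0 0 0 0 -1",
)

```text
clock: 3.37
tool_pos: [563.6, 49.3, 38.1]
tool_rot: [[0.996, -0.093, 0.002], [-0.093, -0.996, 0.0], [0.002, -0.0, -1.0]]
wrist_force: [0.1, 0.2, -0.2]
gripper_width: 1.002
gripper_force: 0.0
```

```bash
python3 g.py -135.5 58 37 0
```

```text
t 3.37 rail pos -153.1 56.9 38.1 F [ 0.1  0.2 -0.2] q1,6 [ 0.37  0.52 -0.38  0.   -0.67  1.1 ]
shift in tool [17.6 -1.1  1.2] turn [-0.03 -0.1  -0.03] shift after turn [17.6 -1.1  1.1]
```

Request:
step_arm(
  moves="0.004 0 0 0 0 0 -1; 0.004 0 0 0 0 0 -1; 0.004 0 0 0 0 0 -1; 0.003 0 0 0 0 0 -1",
)

```text
clock: 3.7
tool_pos: [574.7, 47.7, 37.6]
tool_rot: [[0.996, -0.093, -0.004], [-0.093, -0.996, -0.001], [-0.004, 0.001, -1.0]]
wrist_force: [-5.9, 0.1, 4.3]
gripper_width: 1.003
gripper_force: 3.0
```

Request:
step_arm(
  moves="0.002 0 0 0 0 0 -1; 0.001 0 0 0 0 0 -1",
)

```text
clock: 3.87
tool_pos: [577.7, 47.4, 37.6]
tool_rot: [[0.996, -0.093, -0.004], [-0.093, -0.996, -0.001], [-0.004, 0.001, -1.0]]
wrist_force: [-6.8, 1.2, 5.6]
gripper_width: 1.003
gripper_force: 3.1
```

Request:
step_arm(
  moves="0.002 0 0 0 0 0 -1; 0.002 0 0 0 0 0 -1; 0.001 0 0 0 0 0 -1",
)

```text
clock: 4.12
tool_pos: [579.7, 46.8, 37.3]
tool_rot: [[0.996, -0.092, -0.01], [-0.093, -0.996, -0.002], [-0.01, 0.003, -1.0]]
wrist_force: [-13.5, 4.7, 9.0]
gripper_width: 1.004
gripper_force: 7.4
```

Request:
step_arm(
  moves="0.001 0 0 0 0 0 -1; 0.001 0 0 0 0 0 -1; 0.001 0 0 0 0 0 -1",
)

```text
clock: 4.37
tool_pos: [579.6, 46.7, 37.2]
tool_rot: [[0.996, -0.093, -0.016], [-0.093, -0.996, -0.002], [-0.016, 0.004, -1.0]]
wrist_force: [-22.9, 8.2, 15.6]
gripper_width: 1.001
gripper_force: 11.5
```

Seated against the rail at 23 N. I'll retreat, rise and turn a quarter turn for the end push.

Request:
step_arm(
  moves="-0.01 0 0 0 0 0 -1; -0.02 0 0 0 0 0 -1; 0 0 -0.035 0 0 0 -1; 0 0 -0.035 0 0 0 -1; 0 0 -0.035 0 0 0 0",
)

```text
clock: 4.78
tool_pos: [557.4, 49.9, 144.0]
tool_rot: [[0.996, -0.092, 0.0], [-0.092, -0.996, -0.0], [0.0, 0.0, -1.0]]
wrist_force: [0.6, 0.2, -0.2]
gripper_width: 0.972
gripper_force: 0.0
```

Request:
step_arm(
  moves="0 0 0 0 0 7 0; 0 0 0 0 0 7 0; 0 0 0 0 0 7 0; 0 0 0 0 0 7 0; 0 0 0 0 0 7 0",
)

```text
clock: 5.2
tool_pos: [558.1, 50.0, 143.3]
tool_rot: [[0.759, -0.651, 0.002], [-0.651, -0.759, 0.001], [0.001, -0.002, -1.0]]
wrist_force: [-0.1, -0.3, -0.6]
gripper_width: 0.632
gripper_force: 0.0
```

Request:
step_arm(
  moves="0 0 0 0 0 7 0; 0 0 0 0 0 7 0; 0 0 0 0 0 7 0; 0 0 0 0 0 7 0; 0 0 0 0 0 7 0",
)

```text
clock: 5.62
tool_pos: [558.1, 50.0, 143.1]
tool_rot: [[0.248, -0.969, 0.002], [-0.969, -0.248, 0.001], [-0.0, -0.002, -1.0]]
wrist_force: [-0.2, 0.5, 0.5]
gripper_width: 0.502
gripper_force: 0.0
```

Request:
step_arm(
  moves="0 0 0 0 0 7 0; 0 0 0 0 0 7 0; 0 0 0 0 0 6 0; 0 0 0 0 0 0 0",
)

```text
clock: 5.95
tool_pos: [558.0, 50.0, 143.0]
tool_rot: [[-0.094, -0.996, 0.002], [-0.996, 0.094, 0.0], [-0.001, -0.002, -1.0]]
wrist_force: [-1.0, 1.1, 0.8]
gripper_width: 0.498
gripper_force: 0.0
```

```bash
python3 g.py -66 -62 120 -90
python3 - <<'E'
from m import *
d=cap('top','t2.png');b=d['frame'][120:220,200:345,::-1];cv2.imwrite('pics/crop2.png',cv2.resize(b,None,fx=5,fy=5,interpolation=2))
E
```

```text
t 5.95 rail pos -158.7 57.1 143.0 F [-1.   1.1  0.8] q1,6 [ 0.38  0.37 -0.3   0.   -0.9  -0.47]
shift in tool [119.  -92.8  23.1] turn [-0.09  0.04 -0.08] shift after turn [119.1 -92.7  23. ]
```

View pics/crop2.png

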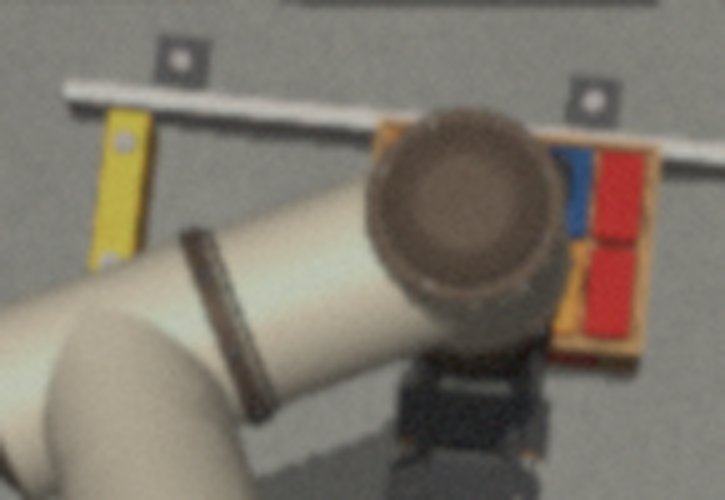

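The carton now lies flat along the rail, with its right end at about pixel (331,170). I'll move beside that end and descend, starting with the lateral move.

Request:
step_arm(
  moves="0.026 -0.0185 0 0 0 0 0; 0.026 -0.0185 0 0 0 0 0; 0.026 -0.0185 0 0 0 0 0; 0.026 -0.0185 0 0 0 0 0; 0.024 -0.0185 0 0 0 0 0",
)

```text
clock: 6.42
tool_pos: [638.6, -87.6, 142.9]
tool_rot: [[-0.089, -0.996, 0.001], [-0.996, 0.089, -0.0], [-0.0, -0.001, -1.0]]
wrist_force: [0.2, 0.9, -0.1]
gripper_width: 0.504
gripper_force: 0.0
```

```bash
python3 g.py -66 -62 37 -90
python3 - <<'E'
from h import *
import pickle
d=pickle.load(open('top.pkl','rb'));p=np.array([710.68,-21.56]);v=np.array([.09278,.99569]);n=np.array([v[1],-v[0]])
for uv in((332,149),(328,192),(275,145)):
    q=ray(d,uv,64)[:2]-p;print(q@n,q@v)
E
```

```text
t 6.42 rail pos -65.7 -72.4 142.9 F [ 0.2  0.9 -0.1] q1,6 [ 0.11  0.5  -0.08  0.   -0.99 -0.2 ]
shift in tool [-10.4   0.4 105.9] turn [-0.06  0.    0.21] shift after turn [-10.4   0.3 105.9]
-8.839551277667375 -24.902086291751136
-131.60433583382516 -25.366994834407247
-13.42195181074816 134.3158383213765
```

Request:
step_arm(
  moves="0 0 0.03 0 0 0 0; 0 0 0.03 0 0 0 0; 0 0 0.03 0 0 0 0; 0 0 0.015 0 0 0 0; 0 0 0 0 0 0 0",
)

```text
clock: 6.83
tool_pos: [634.9, -86.4, 33.1]
tool_rot: [[-0.091, -0.996, -0.008], [-0.996, 0.091, -0.0], [0.001, 0.008, -1.0]]
wrist_force: [-0.8, 0.1, 0.6]
gripper_width: 0.502
gripper_force: 0.0
```

Request:
step_arm(
  moves="-0.012 0 0 0 0 0 0; -0.012 0 0 0 0 0 0; -0.01 0 0 0 0 0 0; -0.01 0 0 0 0 0 0; -0.01 0 0 0 0 0 0",
)

```text
clock: 7.25
tool_pos: [643.5, -31.6, 39.6]
tool_rot: [[-0.091, -0.996, 0.002], [-0.996, 0.091, -0.001], [0.001, -0.003, -1.0]]
wrist_force: [-0.7, -5.9, 2.9]
gripper_width: 0.501
gripper_force: 2.9
```

```bash
python3 g.py -66 91 37 -90
```

```text
t 7.25 rail pos -66.0 -16.3 39.6 F [-0.7 -5.9  2.9] q1,6 [ 0.2   0.62 -0.18  0.   -0.78 -0.29]
shift in tool [-107.3   -0.2    2.5] turn [-0.15 -0.04  0.12] shift after turn [-107.3    0.     2.6]
```

Request:
step_arm(
  moves="-0.01 0 0.002 0 0 0 0; -0.01 0 0 0 0 0 0; -0.01 0 0 0 0 0 0; -0.01 0 0 0 0 0 0; -0.01 0 0 0 0 0 0",
)

```text
clock: 7.67
tool_pos: [647.7, 17.9, 37.5]
tool_rot: [[-0.091, -0.996, 0.002], [-0.996, 0.091, -0.001], [0.001, -0.002, -1.0]]
wrist_force: [-0.5, -5.6, 3.1]
gripper_width: 0.504
gripper_force: 2.8
```

Request:
step_arm(
  moves="-0.01 0 0 0 0 0 0; -0.008 0 0 0 0 0 0; -0.007 0 0 0 0 0 0; -0.005 0 0 0 0 0 0; -0.004 0 0 0 0 0 0",
)

```text
clock: 8.08
tool_pos: [650.8, 51.8, 37.4]
tool_rot: [[-0.091, -0.996, 0.002], [-0.996, 0.091, -0.001], [0.001, -0.002, -1.0]]
wrist_force: [-1.1, -6.5, 4.1]
gripper_width: 0.499
gripper_force: 3.1
```

```bash
python3 g.py -66 91 37 -90
```

```text
t 8.08 rail pos -66.4 67.4 37.4 F [-1.1 -6.5  4.1] q1,6 [ 0.33  0.63 -0.15  0.   -0.79 -0.42]
shift in tool [-23.6  -0.5   0.4] turn [-0.09 -0.04  0.11] shift after turn [-23.6  -0.4   0.4]
```

Request:
step_arm(
  moves="-0.005 0 0 0 0 0 0; -0.004 0 0 0 0 0 0; -0.004 0 0 0 0 0 0; -0.003 0 0 0 0 0 0; -0.002 0 0 0 0 0 0",
)

```text
clock: 8.5
tool_pos: [652.4, 69.4, 37.3]
tool_rot: [[-0.091, -0.996, 0.001], [-0.996, 0.091, -0.001], [0.001, -0.001, -1.0]]
wrist_force: [-1.3, -6.1, 3.9]
gripper_width: 0.502
gripper_force: 3.1
```

Request:
step_arm(
  moves="-0.002 0 0 0 0 0 0; -0.002 0 0 0 0 0 0; -0.001 0 0 0 0 0 0",
)

```text
clock: 8.75
tool_pos: [652.8, 74.2, 37.3]
tool_rot: [[-0.091, -0.996, 0.001], [-0.996, 0.091, -0.001], [0.001, -0.001, -1.0]]
wrist_force: [-1.3, -6.2, 4.9]
gripper_width: 0.498
gripper_force: 3.1
```

Request:
step_arm(
  moves="-0.001 0 0 0 0 0 0; -0.001 0 0 0 0 0 0; -0.001 0 0 0 0 0 0",
)

```text
clock: 9.0
tool_pos: [653.0, 77.0, 37.3]
tool_rot: [[-0.092, -0.996, 0.001], [-0.996, 0.092, -0.001], [0.001, -0.001, -1.0]]
wrist_force: [-0.3, -6.3, 5.0]
gripper_width: 0.5
gripper_force: 3.1
```

Request:
step_arm(
  moves="-0.001 0 0 0 0 0 0; -0.001 0 0 0 0 0 0; -0.001 0 0 0 0 0 0; -0.001 0 0 0 0 0 0",
)

```text
clock: 9.33
tool_pos: [652.9, 77.2, 37.3]
tool_rot: [[-0.092, -0.996, -0.001], [-0.996, 0.092, -0.005], [0.006, 0.001, -1.0]]
wrist_force: [1.8, -20.7, 5.0]
gripper_width: 0.5
gripper_force: 10.6
```

Request:
step_arm(
  moves="-0.001 0 0 0 0 0 0; -0.001 0 0 0 0 0 0; -0.001 0 0 0 0 0 0",
)

```text
clock: 9.58
tool_pos: [652.8, 77.4, 37.3]
tool_rot: [[-0.092, -0.996, -0.003], [-0.996, 0.092, -0.009], [0.009, 0.003, -1.0]]
wrist_force: [2.7, -30.5, 5.0]
gripper_width: 0.501
gripper_force: 15.0
```

Contact with the stop. I'll retreat, clear the view and check.

Request:
step_arm(
  moves="0.01 0 0 0 0 0 0; 0.025 0 0 0 0 0 0; 0 0 -0.035 0 0 0 0; 0 0 -0.035 0 0 0 0; 0 0 -0.035 0 0 0 0",
)

```text
clock: 10.0
tool_pos: [649.9, 50.1, 141.9]
tool_rot: [[-0.092, -0.996, -0.0], [-0.996, 0.092, 0.0], [-0.0, 0.0, -1.0]]
wrist_force: [0.9, 0.2, -0.9]
gripper_width: 0.5
gripper_force: 0.0
```

Request:
step_arm(
  moves="0.0255 0.033 0 0 0 0 0; 0.0255 0.033 0 0 0 0 0; 0.0255 0.033 0 0 0 0 0; 0.0255 0.033 0 0 0 0 0; 0.0255 0.033 0 0 0 0 0",
)

```text
clock: 10.42
tool_pos: [472.8, -61.9, 141.2]
tool_rot: [[-0.091, -0.996, 0.002], [-0.996, 0.091, 0.001], [-0.001, -0.002, -1.0]]
wrist_force: [0.6, -0.1, 0.4]
gripper_width: 0.496
gripper_force: 0.0
```

Run:
```python
from m import *
d=cap('top','t3.png');o=bot.get_obs();print(o['clock'],o['tool_pos'])
cv2.imwrite('pics/crop3.png',cv2.resize(d['frame'][120:220,200:345,::-1],None,fx=5,fy=5,interpolation=2))
cv2.imwrite('pics/c3full.png',d['frame'][:,:,::-1])
p=np.array([710.68,-21.56]);v=np.array([.09278,.99569]);n=np.array([v[1],-v[0]])
q=measure(d,(228,130,310,215))
for c in q['carton']-p: print((c@n).round(1),(c@v).round(1))
s=cap('side','s3.png');cv2.imwrite('pics/s3c.png',cv2.resize(s['frame'][130:260,290:450,::-1],None,fx=4,fy=4,interpolation=2))
```

```text
10.4667 [463.9176325  -64.72540536 139.91017655]
-138.1 260.7
-10.6 263.3
-10.9 102.4
-138.4 101.5
```

View pics/crop3.png

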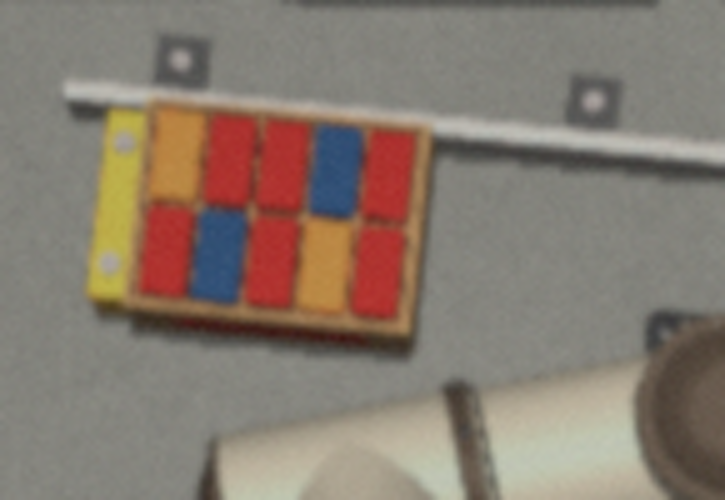

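View pics/s3c.png

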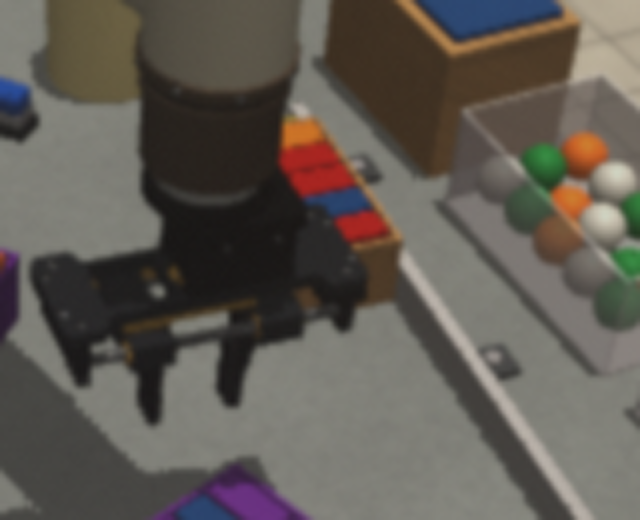

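The top view shows the carton in the corner against both the stop and the rail (crop corners (150,105), (430,125), (410,335), (130,305)). There is plenty of time, so I'll give it a light final nudge square to the rail to make sure the end push left no gap.

Request:
step_arm(
  moves="0 0 0 0 0 -7 -1; 0 0 0 0 0 -7 -1; 0 0 0 0 0 -7 -1; 0 0 0 0 0 -7 -1; 0 0 0 0 0 -7 -1",
)

```text
clock: 10.93
tool_pos: [475.1, -61.0, 141.3]
tool_rot: [[0.502, -0.865, 0.002], [-0.865, -0.502, 0.001], [0.0, -0.003, -1.0]]
wrist_force: [0.1, -0.4, -0.4]
gripper_width: 0.792
gripper_force: 0.0
```

Request:
step_arm(
  moves="0 0 0 0 0 -7 -1; 0 0 0 0 0 -7 -1; 0 0 0 0 0 -7 -1; 0 0 0 0 0 -7 -1; 0 0 0 0 0 -7 -1",
)

```text
clock: 11.35
tool_pos: [475.1, -60.9, 141.2]
tool_rot: [[0.907, -0.421, 0.002], [-0.421, -0.907, 0.001], [0.002, -0.002, -1.0]]
wrist_force: [-0.4, -0.7, -0.5]
gripper_width: 0.995
gripper_force: 0.0
```

Request:
step_arm(
  moves="0 0 0 0 0 -7 -1; 0 0 0 0 0 -7 -1; 0 0 0 0 0 -6 -1; 0 0 0 0 0 0 -1",
)

```text
clock: 11.68
tool_pos: [475.0, -61.0, 141.1]
tool_rot: [[0.996, -0.089, 0.002], [-0.089, -0.996, 0.001], [0.002, -0.001, -1.0]]
wrist_force: [-0.2, 0.5, -0.1]
gripper_width: 1.0
gripper_force: 0.0
```

```bash
python3 g.py -170 181 37 0
```

```text
t 11.68 rail pos -231.0 -61.2 141.1 F [-0.2  0.5 -0.1] q1,6 [ 0.21  0.25 -0.49 -0.   -0.83  1.27]
shift in tool [  61.6 -241.8  104.5] turn [-0.06 -0.11  0.19] shift after turn [  61.  -242.2  104.1]
```

Request:
step_arm(
  moves="0.008 -0.035 0 0 0 0.19 -1; 0.008 -0.035 0 0 0 0 -1; 0.008 -0.035 0 0 0 0 -1; 0.008 -0.035 0 0 0 0 -1; 0.008 -0.035 0 0 0 0 -1",
)

```text
clock: 12.1
tool_pos: [531.2, 110.9, 141.1]
tool_rot: [[0.995, -0.098, 0.001], [-0.098, -0.995, 0.001], [0.001, -0.001, -1.0]]
wrist_force: [1.3, -0.6, 0.0]
gripper_width: 1.0
gripper_force: 0.0
```

Request:
step_arm(
  moves="0.008 -0.035 0 0 0 0 -1; 0.008 -0.032 0 0 0 0 -1; 0 0 0 0 0 0 -1; 0 0 0 0 0 0 -1",
)

```text
clock: 12.43
tool_pos: [553.3, 175.9, 140.4]
tool_rot: [[0.995, -0.095, 0.0], [-0.095, -0.995, 0.001], [0.0, -0.001, -1.0]]
wrist_force: [0.6, -0.0, 0.1]
gripper_width: 0.999
gripper_force: 0.0
```

```bash
python3 g.py -170 181 37 0
```

```text
t 12.43 rail pos -175.1 182.0 140.4 F [ 0.6 -0.   0.1] q1,6 [ 0.59  0.41 -0.25 -0.   -0.91  0.89]
shift in tool [  5.    1.  103.4] turn [-0.04 -0.02 -0.13] shift after turn [  5.1   1.  103.4]
```

Request:
step_arm(
  moves="0 0 0.03 0 0 0 -1; 0 0 0.03 0 0 0 -1; 0 0 0.03 0 0 0 -1; 0 0 0.013 0 0 0 -1; 0 0 0 0 0 0 -1",
)

```text
clock: 12.85
tool_pos: [550.3, 171.3, 34.2]
tool_rot: [[0.995, -0.099, -0.007], [-0.099, -0.995, -0.004], [-0.007, 0.004, -1.0]]
wrist_force: [0.3, -0.2, -0.1]
gripper_width: 1.002
gripper_force: 0.0
```

Request:
step_arm(
  moves="0.01 0 0 0 0 0 -1; 0.01 0 0 0 0 0 -1; 0.008 0 0 0 0 0 -1; 0.003 0 0 0 0 0 -1; 0 0 0 0 0 0 -1",
)

```text
clock: 13.27
tool_pos: [585.6, 170.5, 38.6]
tool_rot: [[0.995, -0.097, 0.002], [-0.097, -0.995, 0.001], [0.002, -0.002, -1.0]]
wrist_force: [0.8, -0.5, -0.8]
gripper_width: 1.001
gripper_force: 0.0
```

```bash
python3 g.py -137 182 37 0
```

```text
t 13.27 rail pos -142.4 179.6 38.6 F [ 0.8 -0.5 -0.8] q1,6 [ 0.55  0.57 -0.27  0.   -0.73  0.93]
shift in tool [ 5.4 -2.4  1.6] turn [-0.09 -0.13 -0.23] shift after turn [ 5.4 -2.4  1.6]
```

Request:
step_arm(
  moves="0.002 0 0 0 0 -0.2 -1; 0.001 0 0 0 0 0 -1; 0.001 0 0 0 0 0 -1; 0.001 0 0 0 0 0 -1",
)

```text
clock: 13.6
tool_pos: [588.7, 169.9, 37.6]
tool_rot: [[0.996, -0.092, -0.0], [-0.092, -0.996, -0.0], [-0.0, 0.0, -1.0]]
wrist_force: [-0.7, 0.1, -0.1]
gripper_width: 1.002
gripper_force: 0.0
```

Request:
step_arm(
  moves="0.001 0 0 0 0 0 -1; 0.001 0 0 0 0 0 -1; 0.001 0 0 0 0 0 -1",
)

```text
clock: 13.85
tool_pos: [590.3, 169.6, 37.4]
tool_rot: [[0.996, -0.092, -0.003], [-0.092, -0.996, -0.001], [-0.003, 0.001, -1.0]]
wrist_force: [-5.6, 2.2, 3.8]
gripper_width: 1.0
gripper_force: 2.9
```

Request:
step_arm(
  moves="0.001 0 0 0 0 0 -1; 0.001 0 0 0 0 0 -1; 0.001 0 0 0 0 0 -1",
)

```text
clock: 14.1
tool_pos: [591.0, 169.3, 37.4]
tool_rot: [[0.996, -0.092, -0.008], [-0.092, -0.996, -0.002], [-0.008, 0.002, -1.0]]
wrist_force: [-13.6, 5.9, 8.0]
gripper_width: 1.002
gripper_force: 7.3
```

Request:
step_arm(
  moves="0.001 0 0 0 0 0 -1; 0.001 0 0 0 0 0 -1",
)

```text
clock: 14.27
tool_pos: [591.0, 169.2, 37.3]
tool_rot: [[0.996, -0.092, -0.012], [-0.092, -0.996, -0.002], [-0.011, 0.004, -1.0]]
wrist_force: [-20.4, 8.0, 12.9]
gripper_width: 1.002
gripper_force: 10.5
```

It seats at the same depth as before (n = -137), so it is flush. Now I'll retreat clear.

Request:
step_arm(
  moves="-0.01 0 0 0 0 0 -1; -0.025 0 0 0 0 0 -1; -0.02 0 0 0 0 0 -1; 0 0 -0.035 0 0 0 -1; 0 0 -0.035 0 0 0 -1",
)

```text
clock: 14.68
tool_pos: [539.5, 173.3, 106.3]
tool_rot: [[0.996, -0.091, -0.005], [-0.091, -0.996, -0.004], [-0.005, 0.004, -1.0]]
wrist_force: [1.4, 0.7, 1.1]
gripper_width: 1.0
gripper_force: 0.0
```

Request:
step_arm(
  moves="0 0 -0.035 0 0 0 -1; -0.03 0.02 0 0 0 0 -1; -0.03 0.02 0 0 0 0 -1; -0.03 0.02 0 0 0 0 -1; -0.02 0.02 0 0 0 0 -1",
)

```text
clock: 15.1
tool_pos: [422.5, 103.5, 142.5]
tool_rot: [[0.996, -0.092, -0.001], [-0.092, -0.996, 0.0], [-0.001, -0.0, -1.0]]
wrist_force: [-0.6, 0.5, -0.7]
gripper_width: 1.0
gripper_force: 0.0
```

Run:
```python
from m import *
d=cap('top','t4.png');print(bot.get_obs()['clock'])
p=np.array([710.68,-21.56]);v=np.array([.09278,.99569]);n=np.array([v[1],-v[0]])
q=measure(d,(228,130,310,215))
for c in q['carton']-p: print((c@n).round(1),(c@v).round(1))
```

```text
15.15
-137.2 260.2
-9.8 262.8
-10.1 102.4
-137.5 101.5
```

View pics/t4.png

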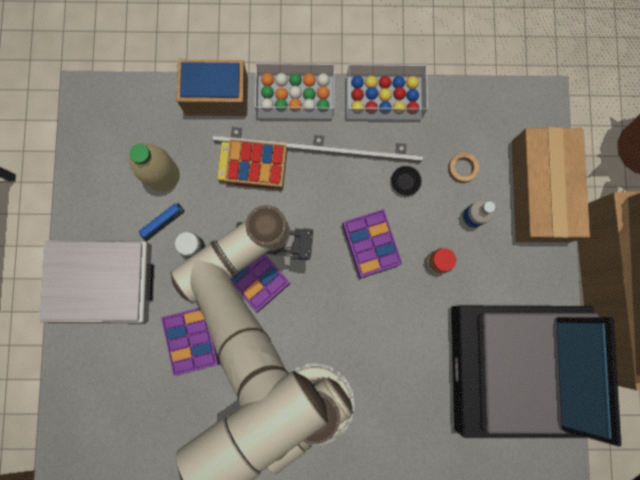

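The carton sits in the corner at (253,163), between the stop at (224,161) and the rail. Everything else is where it started, and the arm is clear.

```bash
python3 -c "
from station import bot; print(bot.close_job())"
```

```text
the job is handed in; nothing more can be done
None
```

The carton is in the corner with one long side flat against the rail and one end against the yellow stop, the other items look unmoved, the arm is clear, and the job was handed in at about 15 s.

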